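# Snap the chute clamp of a cereal dispenser shut with clamp pliers

## Task

The snap clamp round the chute under the cereal dispenser's hopper has come undone: pick up the clamp pliers by their handles, put the jaws over the two ears of the clamp and squeeze the pliers until the ears click together and stay together. Use the pliers, not your fingers, on the clamp, leave the other things on the bar alone, and finish by laying the pliers down gently, flat in the middle of the cork mat.

Things in the scene. Friction and masses are not known exactly. Their poses are not given: they have to be found in the camera images.
- pliers: Spring-opened pliers, 180 g, lying flat: steel jaws, 22 mm pivot, two black handles. Origin on the pivot axis at the underside, z up along it. This is the frame of ONE half: at squeeze = q the line of symmetry is its +x turned by -q/2 about its z; jaws towards +x, handles towards -x. 141 mm long over all; balances about 42 mm behind the pivot.
- jaws (a point): point between the jaws 50 mm ahead of the pivot and 12 mm above the underside (on the line of symmetry when q = 0). Jaw tips lie 58 mm ahead of the pivot; jaws 7 mm thick, 16 mm tall (4 to 20 mm above the underside); inner gap here about 35 mm when fully open, 31 mm at q = 0.08.
- grip (a point): point between the handles 55 mm behind the pivot and 12 mm above the underside (on the line of symmetry when q = 0): grip across here. Handles flat-sided, 24 mm tall from the underside, from 31 to 83 mm behind the pivot; 65 mm wide over all here when open, 60 mm at q = 0.09 (flats parallel), about 45 mm when the ears click, 41 mm when they are pressed fully together.
- pliers_mid (a point): middle of the pliers' length at the underside, 12 mm behind the pivot
- squeeze (a joint): closing of the pliers in rad: 0 = fully open (its spring rests there), grows as the handles are squeezed, stop at 0.56. The spring pushes back with about 10 N per handle when open, 15 N when closed (at the grip point): handles pressed in by only 5 to 8 mm are held firmly with the jaws still open.
- dispenser: Cereal dispenser fixed on the bar: clear empty hopper on a steel stand with a back column; base plate 12 mm thick, reaching 90 mm to the front. Origin on the chute axis at the bar; front is -x. Chute: clear tube, 60 mm diameter, lower end 118 mm above the bar; round it, 183 mm above the bar, a steel clamp ring 70 mm wide, 20 mm tall, hinged at the back.
- hopper_front (a point): middle of the hopper's lower front edge, 134 mm in front of the chute axis and 205 mm above the bar; hopper 150 mm wide, top 378 mm above the bar, its lid 3 mm wider all round. The ears lie under this overhang: come in level from the front, gripper leaning back 30 to 40 degrees so that the jaws point forward and up.
- ear_a (a point): centre of the steel ear on the fixed half of the clamp, 48 mm in front of the chute axis, 174 mm above the bar: tab 32 mm long x 22 mm tall x 4 mm thick standing out from the front of the ring, sloping 30 degrees down outwards. The ring with both ears swivels stiffly (about 2.5 N at the ears) up to 0.35 rad round the chute either way.
- ear_b (a point): centre of the same tab on the hinged half, beside ear_a towards the dispenser's -y. Outer width over both ears about 21 mm when open, 12 mm when clicked together (inner gap 13 mm open, 4 mm shut).
- clip (a joint): hinge of the clamp's moving half in rad: 0 = fully open, 0.105 = shut. Free at first; from about 0.01 a detent resists with up to 8 N at the ear, falling to nothing at 0.065, beyond which it snaps to 0.105 and stays (some 5 N at the ear to pull it open). A single reading of it is noisy (about 0.01).
- mat: cork mat 240 x 240 x 4 mm, fixed on the bar; origin at the centre of its underside
- bowl: navy bowl, 140 mm wide, 60 mm high; leave alone
- scoop: aluminium scoop, 75 x 50 x 30 mm with a 90 mm handle; leave alone
- mug: white mug, 80 mm wide, 95 mm high; leave alone
- jar: amber jar, 66 mm wide, 110 mm high; leave alone
- container: closed clear cereal container, 104 x 164 x 140 mm; leave alone
- shaker: small steel shaker, 40 mm wide, 80 mm high; leave alone
- spoon: steel spoon 170 mm long; leave alone
Not all that is in view belongs to the job. What is shaped like the pliers but green or red is not meant.

How it is judged:
By the outcome, as a careful person would: the job done as asked, in the order asked, and still so for the second after the job is handed in, with the robot touching nothing.
It also fails if it takes over 58 s, if anything falls off the work surface, if the arm or the gripper's body presses on something with over 40 N, if the wrist force passes 120 N, or if a joint passes its speed limit or range.

## Robot

A 7-joint arm with a two-finger parallel gripper is mounted at the origin on the work surface. World frame = base frame: x ahead of the robot, y to its left, z up, the work surface at z = 0. Lengths are in m, angles in rad, forces in N, time in s.
With the tool pointing down it reaches from about 0.425 to 0.925 m from the base axis. Payload 6.8 kg.
Tool frame: the origin (TCP) lies at the very end of the fingers, on their centre line; the grasp point (between the pads) lies 19 mm behind it; z points along the fingers, y is the line along which they close (so a half turn about z gives the same grasp; the last joint's range is limited). The gripper opens to 85 mm and grips with 20 to 120 N. Pads are 22 mm wide; open, the fingers measure 114 mm over their backs; the gripper's body (76 mm by 85 mm) begins 54 mm behind the grasp point. The pads swing forward as they close: fully open they stand 13 mm farther back than shut.
Start: joints at [-1.247, 0.477, 0.022, 1.555, -0.011, 1.109, -0.083], TCP at [0.282, 0.613, 0.196] pointing down, gripper open.
Joint ranges: [-2.96, 2.96], [-0.34, 2.1], [-1.41, 1.46], [0.24, 2.44], [-1.37, 4.51], [0.17, 1.92], [-2.96, 2.96]. Speed limits (rad/s): [2.39, 2.39, 3.14, 3.14, 3.14, 3.14, 3.14].

## Interface

Orientations are given as a unit quaternion [w, x, y, z].
In Python, from station import get_obs, read_camera, hand_in gives the robot as it stands.
- The arm moves only by the tool arm_command, never from a script. Its argument "commands" is one flat list of numbers, 7 for each row, row after row: the shift along the tool's x, y, z in m, then the turn, a rotation vector about the tool's x, y, z in degrees, then the opening, from 0 (shut) to 1 (fully open). In form: [tx, ty, tz, rx, ry, rz, fingers, tx, ty, tz, rx, ry, rz, fingers, ...]. A call has 1 to 8 rows; each row is the pose to reach, as a shift and turn from the pose commanded when the call began, along the tool's axes at that moment; what a row does not reach only later rows make up. A row lasts 1/10 s, in which the tool goes at most 50 mm and 8.59 degrees, less where a joint would pass 70% of its speed; a pose out of reach is approached as far as the arm can. A call with a gripper value outside its range is refused whole. The fingers move at their own pace and stop on an object; "force" is the grip in N (left out, the last holds). Time passes only in rows, so rows that repeat a pose let the fingers close. It gives the time, the measured TCP pose, the force, the opening and the grip force at its end, in the units of the state.
- get_obs(): the state, without advancing time (a new reading comes with each control period).
- read_camera(name): name is "scene" or "top"; returns a dict with "img" (384x512x3 uint8, red, green, blue), "camera_matrix" (3x3 intrinsics, pixels), "pose" (4x4, takes a point from camera to world coordinates). Camera axes: x right, y down, z forward; pixel columns grow to the right and rows downward; lengths in m; the calibration is good to about 2 mm. A picture is of the moment at which its call begins. There is no depth.
- hand_in(): hands the job in; it is judged then, once.
The state is a dict: "t": time; "q": joint angles; "joint_vel": joint speeds; "joint_torque": joint torques, N m; "eef_pos": TCP position; "tool_rot": TCP orientation; "contact_force": force on the tool from outside, world axes, zero at the start; "torque": the same for the moment, N m; "gripper_width": opening from 0.0 (shut) to 1.0 (fully open); "grasp_force": force on a finger pad.
Only numpy, scipy, OpenCV 4.12 (cv2) and the standard library are available. Lean on these libraries where they do the work, as an engineer would, in place of code of your own. Each camera call takes 0.05 s, during which the arm holds its last target. There are 200 camera calls.

## Working session

There is one attempt and no reset: what is moved stays moved. The work goes in short steps, Python scripts to look and compute and a tool call to move; the robot and the scene stay as the last step left them, time stands still between calls to the robot, and variables do not carry over. Pictures are saved under pics/ and viewed, at most 10 in all, crops included, and the job is handed in when it is done.

Besides the shell and the picture viewer there is one more tool, called after ">>>" as name(argument=value, ...) on one line, values as JSON. arm_command: Moves the arm, as the interface text tells. Its arguments: {"type":"object","properties":{"commands":{"type":"array","items":{"type":"number"}},"force":{"type":"number"}},"required":["commands"]}

```bash
mkdir -p pics; python3 - <<'E'
from station import *
import cv2,numpy as np
np.set_printoptions(precision=4,suppress=True)
o=get_obs();print(o)
for n in("scene","top"):
    c=read_camera(n);cv2.imwrite(f"pics/{n}0.png",cv2.resize(c["img"][:,:,::-1],(800,600),interpolation=cv2.INTER_CUBIC));print(c["camera_matrix"],c["pose"])
    np.savez(f"{n}0.npz",**c)
E
```

```text
{'t': 0.0, 'q': array([-1.2471,  0.4778,  0.0223,  1.5565, -0.0115,  1.1093, -0.0831]), 'joint_vel': array([-0.0005,  0.0001,  0.001 , -0.0011,  0.001 , -0.0013,  0.0018]), 'joint_torque': array([  0.0003, -59.6457,   1.6084, -28.1201,   0.0125,   0.0093,
         0.    ]), 'eef_pos': array([0.2822, 0.6124, 0.1952]), 'tool_rot': array([-0.0001,  0.2142,  0.9768, -0.0009]), 'contact_force': array([-0.4137,  0.2259,  0.5335]), 'torque': array([-0.0108,  0.0193,  0.0082]), 'grasp_force': 0.0, 'gripper_width': 0.999840490974927}
[[437.6917   0.     254.3187]
 [  0.     437.6917 188.2825]
 [  0.       0.       1.    ]] [[ 0.5036  0.8163 -0.2827  0.8456]
 [ 0.8639 -0.4791  0.1556 -0.1584]
 [-0.0084 -0.3226 -0.9465  1.4333]
 [ 0.      0.      0.      1.    ]]
[[459.7328   0.     258.6423]
 [  0.     459.7328 182.4781]
 [  0.       0.       1.    ]] [[-0.0044 -0.9973  0.0739  0.3783]
 [-0.9998  0.0059  0.0205  0.0525]
 [-0.0209 -0.0738 -0.9971  1.4082]
 [ 0.      0.      0.      1.    ]]
```

View pics/scene0.png

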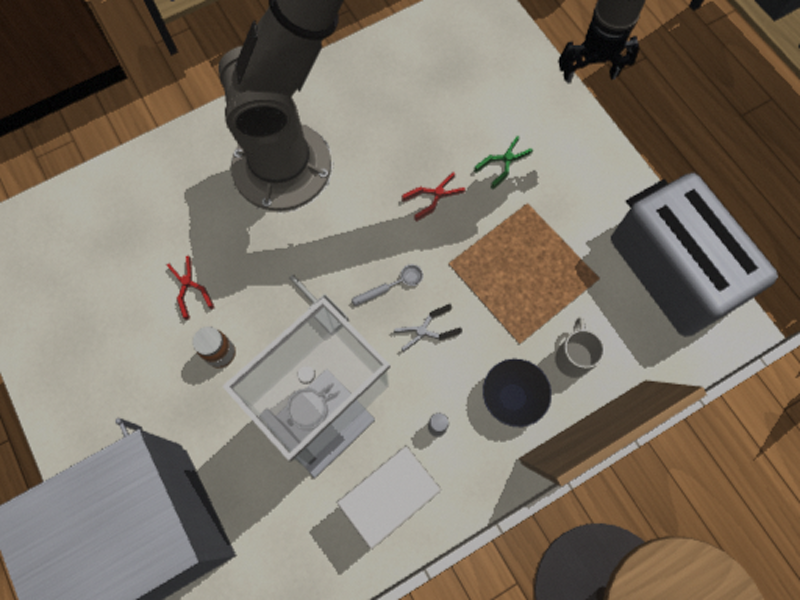

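View pics/top0.png

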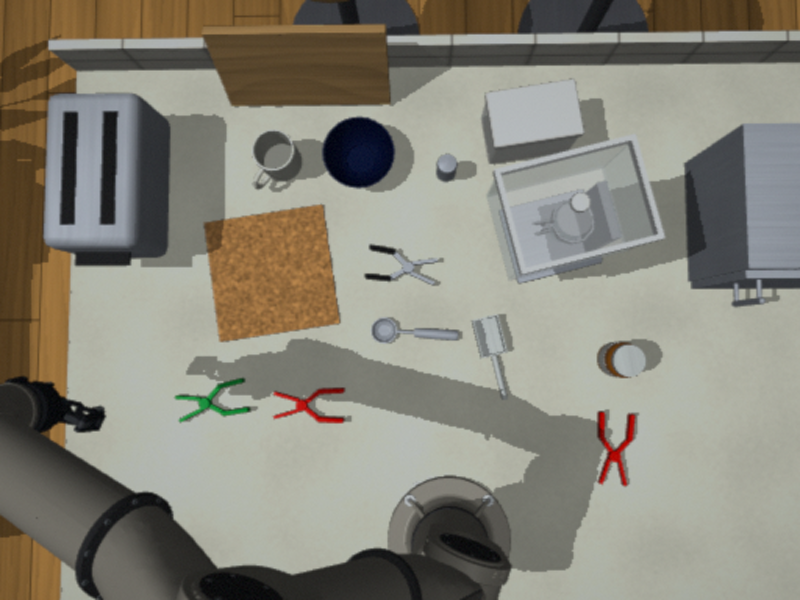

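The top view shows three candidates shaped like pliers besides the steel one: red (308,405), red (617,450) and green (208,402). The steel pair with black handles at (405,265) in top and (428,330) in scene fits the description. The dispenser's ears point left at (545,225) in top. Next I'll confirm with an enlarged crop.

```bash
python3 - <<'E'
import cv2,numpy as np
t=np.load("top0.npz")["img"];s=np.load("scene0.npz")["img"]
cv2.imwrite("pics/ct.png",cv2.resize(t[85:190,225:425,::-1],None,fx=4,fy=4,interpolation=cv2.INTER_CUBIC))
cv2.imwrite("pics/cs.png",cv2.resize(s[180:305,140:300,::-1],None,fx=4.7,fy=4.7,interpolation=cv2.INTER_CUBIC))
E
```

```text
(no output)
```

View pics/ct.png

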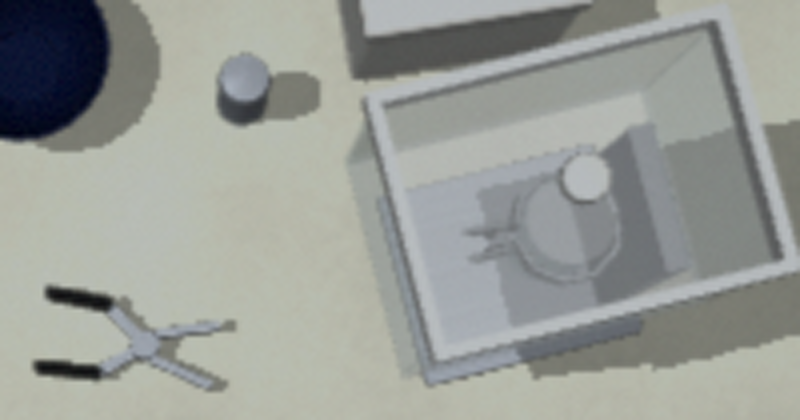

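View pics/cs.png

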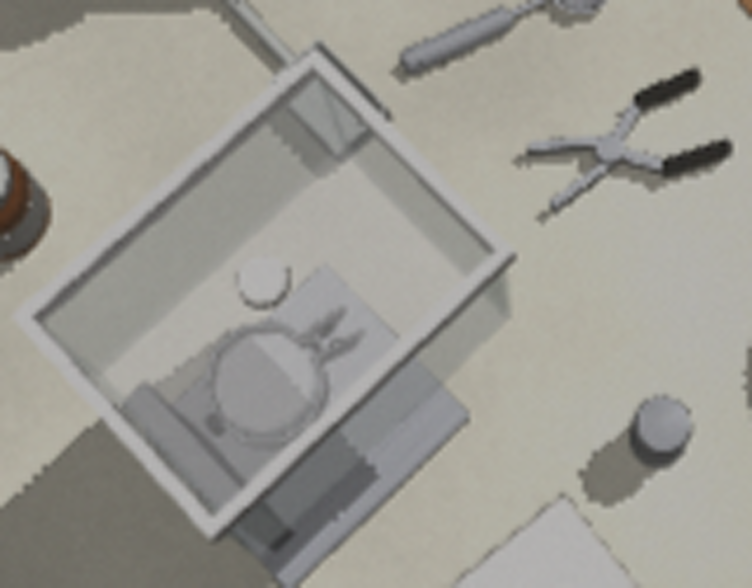

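The crops confirm the target: steel pliers with black handles, pivot at (147,344) in the top crop and (608,150) in the scene crop. The clamp ring is at (567,228), its ears at about (490,230) and (490,255) pointing left. In the scene crop the ear tips are (340,312) and (358,338).

```bash
cat > h.py <<'E'
import numpy as np,cv2
np.set_printoptions(precision=4,suppress=True)
C={n:np.load(n+"0.npz") for n in("top","scene")}
def ray(n,p):
    c=C[n];d=c["pose"][:3,:3]@np.linalg.inv(c["camera_matrix"])@[p[0],p[1],1]
    return c["pose"][:3,3],d/np.linalg.norm(d)
def T(p): return ((p[0]+.5)/4-.5+225,(p[1]+.5)/4-.5+85)
def S(p): return ((p[0]+.5)/4.7-.5+140,(p[1]+.5)/4.7-.5+180)
def tri(pt,ps):
    A=np.zeros((3,3));b=np.zeros(3);R=[ray("top",pt),ray("scene",ps)]
    for o,d in R: P=np.eye(3)-np.outer(d,d);A+=P;b+=P@o
    x=np.linalg.solve(A,b);return x,[np.linalg.norm((np.eye(3)-np.outer(d,d))@(x-o))*1e3 for o,d in R]
def pl(n,p,z):
    o,d=ray(n,p);return o+d*(z-o[2])/d[2]
def proj(n,X):
    c=C[n];P=np.linalg.inv(c["pose"]);x=c["camera_matrix"]@(P[:3,:3]@np.asarray(X)+P[:3,3]);return x[:2]/x[2]
E
python3 - <<'E'
from h import *
print("lid")
for a,b in [((368,98),(515,258)),((432,362),(315,45)),((800,268),(20,315)),((722,8),(210,535))]: print(*tri(T(a),S(b)),pl("top",T(a),.378),pl("scene",S(b),.378))
print("ring",pl("top",T((567,228)),.19),pl("scene",S((270,385)),.19))
print("ears tips far, near")
for a,b in [((470,231),(358,338)),((472,255),(338,312))]: print(*tri(T(a),S(b)),pl("top",T(a),.178),pl("scene",S(b),.178))
print("baseplate front far corner / near", pl("scene",S((468,412)),.012),pl("top",T((380,198)),.012),pl("top",T((430,383)),.012))
print("pliers pivot, jawtips far/near, handle ends far/near")
for a,b,z in [((147,344),(608,150),.02),((235,325),(545,217),.012),((222,386),(518,158),.012),((47,292),(732,147),.012),((36,366),(700,75),.012)]: print(pl("top",T(a),z),pl("scene",S(b),z))
E
```

```text
lid
[ 0.6244 -0.0575  0.3669] [np.float64(2.477501834209464), np.float64(2.4775018342093884)] [ 0.6207 -0.0585  0.378 ] [ 0.6277 -0.0563  0.378 ]
[ 0.4705 -0.0916  0.3777] [np.float64(0.7515672535725287), np.float64(0.7515672535725616)] [ 0.4702 -0.0923  0.378 ] [ 0.4709 -0.091   0.378 ]
[ 0.5227 -0.2958  0.3788] [np.float64(2.7757257086865534), np.float64(2.7757257086866596)] [ 0.5218 -0.2987  0.378 ] [ 0.5239 -0.2934  0.378 ]
[ 0.6721 -0.2602  0.3735] [np.float64(0.5773790008233738), np.float64(0.5773790008234974)] [ 0.6706 -0.2594  0.378 ] [ 0.6731 -0.2593  0.378 ]
ring [ 0.5759 -0.2097  0.19  ] [ 0.5818 -0.2052  0.19  ]
ears tips far, near
[ 0.5785 -0.147   0.1695] [np.float64(1.857804200450997), np.float64(1.8578042004511273)] [ 0.5763 -0.1473  0.178 ] [ 0.5811 -0.1454  0.178 ]
[ 0.5603 -0.1484  0.1768] [np.float64(0.13812121937318148), np.float64(0.1381212193732747)] [ 0.5601 -0.1484  0.178 ] [ 0.5606 -0.1483  0.178 ]
baseplate front far corner / near [ 0.6293 -0.1029  0.012 ] [ 0.6291 -0.1061  0.012 ] [ 0.4868 -0.1419  0.012 ]
pliers pivot, jawtips far/near, handle ends far/near
[0.5172 0.0727 0.02  ] [0.5193 0.0748 0.02  ]
[0.5321 0.0056 0.012 ] [0.5372 0.0123 0.012 ]
[0.4855 0.0159 0.012 ] [0.49   0.0175 0.012 ]
[0.5585 0.1491 0.012 ] [0.5605 0.1539 0.012 ]
[0.5017 0.1576 0.012 ] [0.5028 0.1626 0.012 ]
```

```bash
cat >> h.py <<'E'
from scipy.spatial.transform import Rotation as Ro
def Rd(yang,lean):   # tool y azimuth (deg) horizontal, z down then turned about y by lean deg
    a=np.radians(yang);y=np.array([np.cos(a),np.sin(a),0]);z=np.array([0,0,-1.])
    return Ro.from_matrix(np.c_[np.cross(y,z),y,z])*Ro.from_euler("y",lean,degrees=True)
def cur():
    from station import get_obs
    o=get_obs();w,x,y,z=o["tool_rot"];return o,np.array(o["eef_pos"]),Ro.from_quat([x,y,z,w])
def move(p,R):
    o,p0,R0=cur()
    print("t",o["t"],"p",p0,"shift mm",1e3*R0.inv().apply(p-p0),"turn",(R0.inv()*R).as_rotvec(degrees=True),"w",o["gripper_width"],"gf",o["grasp_force"],"F",o["contact_force"],"q",o["q"])
E
python3 - <<'E'
from h import *
move(np.array([.5265,.128,.09]),Rd(-7.9,0))
E
```

```text
t 0.1 p [0.2823 0.6125 0.1953] shift mm [-424.5688 -337.6637  105.9336] turn [-0.0749  0.0674 73.1607] w 1.0015582790161068 gf 0.0 F [ 0.5062  0.0391 -0.9898] q [-1.2471  0.4777  0.0223  1.5563 -0.0115  1.1093 -0.0831]
```

>>> arm_command(commands=[-0.04, -0.03, 0, 0, 0, 7, 1, -0.085, -0.068, 0.005, 0, 0, 15, 1, -0.13, -0.105, 0.01, 0, 0, 23, 1, -0.175, -0.14, 0.02, 0, 0, 31, 1, -0.22, -0.175, 0.03, 0, 0, 39, 1, -0.265, -0.21, 0.04, 0, 0, 47, 1, -0.31, -0.245, 0.05, 0, 0, 55, 1, -0.35, -0.275, 0.06, 0, 0, 62, 1], force=40)

```text
t: 0.9
eef_pos: [0.4626, 0.2584, 0.1451]
tool_rot: [-0.0, 0.689, 0.725, 0.0]
contact_force: [1.3, -0.2, -0.7]
gripper_width: 1.0
grasp_force: 0.0
```

```bash
python3 - <<'E'
from h import *
move(np.array([.5265,.128,.07]),Rd(-7.9,0))
E
```

```text
t 0.9 p [0.4626 0.2584 0.1451] shift mm [-133.5009   57.0353   75.1117] turn [ 0.0004 -0.0102 10.8585] w 1.0001054400747322 gf 0.0 F [ 1.3366 -0.1742 -0.6836] q [-0.9127  0.3064  0.3465  1.9727 -0.133   0.8839 -0.4449]
```

>>> arm_command(commands=[0, 0, 0, 0, 0, 0, 1])

```text
t: 1.0
eef_pos: [0.4646, 0.252, 0.1444]
tool_rot: [0.001, 0.692, 0.722, -0.002]
contact_force: [0.7, -0.3, -0.1]
gripper_width: 1.002
grasp_force: 0.0
```

```bash
python3 - <<'E'
from h import *
move(np.array([.5265,.128,.07]),Rd(-7.9,0))
E
```

```text
t 1.0 p [0.4646 0.252  0.1444] shift mm [-126.2012   56.5635   74.916 ] turn [-0.0143  0.2564 10.3606] w 1.001944631767284 gf 0.0 F [ 0.701  -0.3409 -0.1388] q [-0.9085  0.3072  0.3532  1.9747 -0.1311  0.8846 -0.4441]
```

>>> arm_command(commands=[-0.03, 0.015, 0.02, 0, 0, 4, 1, -0.06, 0.03, 0.04, 0, 0, 8, 1, -0.09, 0.043, 0.055, 0, 0, 10, 1, -0.115, 0.053, 0.07, 0, 0, 10.4, 1, -0.126, 0.057, 0.075, 0, 0, 10.4, 1, -0.126, 0.057, 0.075, 0, 0, 10.4, 1])

```text
t: 1.6
eef_pos: [0.5261, 0.1363, 0.0698]
tool_rot: [-0.0, 0.75, 0.661, -0.001]
contact_force: [-0.5, -0.3, -0.6]
gripper_width: 0.999
grasp_force: 0.0
```

```bash
python3 - <<'E'
from h import *
move(np.array([.5265,.128,-.002]),Rd(-7.9,0))
from station import read_camera
o=[]
for n in("top","scene"):
    c=read_camera(n);p=proj(n,[.52,.1,.03]).astype(int);o.append(cv2.resize(c["img"][p[1]-40:p[1]+40,p[0]-40:p[0]+40,::-1],(400,400),interpolation=cv2.INTER_CUBIC))
cv2.imwrite("pics/g1.png",np.hstack(o))
E
```

```text
t 1.6 p [0.5261 0.1363 0.0698] shift mm [-8.0842  1.5402 71.797 ] turn [-0.0762  0.0729  0.6349] w 0.9992261434729349 gf 0.0 F [-0.4653 -0.2691 -0.5952] q [-0.6696  0.4449  0.381   2.0003 -0.2386  0.7407 -0.2716]
```

View pics/g1.png

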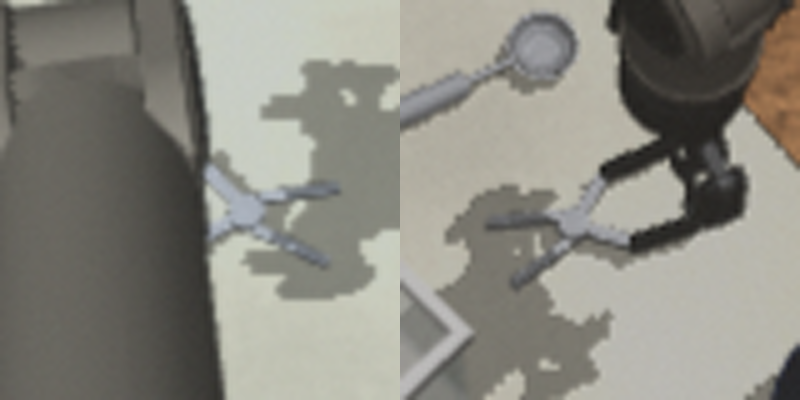

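The gripper stands above the handles in the scene half, with the handles at (640,155) and (665,230) between the fingers. The pliers are untouched. Going down.

>>> arm_command(commands=[-0.004, 0.001, 0.015, 0, 0, 0.5, 1, -0.005, 0.001, 0.03, 0, 0, 0.5, 1, -0.005, 0.001, 0.045, 0, 0, 0.5, 1, -0.005, 0.001, 0.055, 0, 0, 0.5, 1, -0.005, 0.001, 0.062, 0, 0, 0.5, 1, -0.005, 0.001, 0.067, 0, 0, 0.5, 1, -0.005, 0.001, 0.067, 0, 0, 0.5, 1])

```text
t: 2.4
eef_pos: [0.5265, 0.133, 0.0032]
tool_rot: [-0.0, 0.752, 0.659, -0.0]
contact_force: [0.1, -0.0, -0.5]
gripper_width: 1.0
grasp_force: 0.0
```

```bash
python3 - <<'E'
from h import *
move(np.array([.5265,.128,-.001]),Rd(-7.9,0))
E
```

```text
t 2.4 p [0.5265 0.133  0.0032] shift mm [-4.9668  0.6527  4.2106] turn [-0.0235  0.0004  0.293 ] w 0.9997792901660535 gf 0.0 F [ 0.0571 -0.0009 -0.5134] q [-0.6183  0.5508  0.328   2.0315 -0.3012  0.6052 -0.2186]
```

>>> arm_command(commands=[-0.003, 0, 0.004, 0, 0, 0.3, 1, -0.003, 0, 0.004, 0, 0, 0.3, 0.9, -0.003, 0, 0.004, 0, 0, 0.3, 0.8, -0.003, 0, 0.004, 0, 0, 0.3, 0.76, -0.003, 0, 0.004, 0, 0, 0.3, 0.73, -0.003, 0, 0.004, 0, 0, 0.3, 0.7, -0.003, 0, 0.004, 0, 0, 0.3, 0.7, -0.003, 0, 0.004, 0, 0, 0.3, 0.7], force=40)

```text
t: 3.2
eef_pos: [0.5263, 0.1297, -0.0006]
tool_rot: [-0.0, 0.754, 0.656, 0.0]
contact_force: [0.1, 0.2, -0.1]
gripper_width: 0.699
grasp_force: 0.0
```

```bash
python3 - <<'E'
from h import *
move(np.array([.5265,.13,.07]),Rd(-7.9,0))
E
```

```text
t 3.2 p [ 0.5263  0.1297 -0.0006] shift mm [  0.2918   0.1244 -70.5625] turn [ 0.0022 -0.0053 -0.0372] w 0.6987652595575885 gf 0.0 F [ 0.0809  0.2398 -0.0879] q [-0.6112  0.556   0.3259  2.0352 -0.3058  0.5961 -0.2147]
```

>>> arm_command(commands=[0, 0, 0, 0, 0, 0, 0.69, 0, 0, 0, 0, 0, 0, 0.68, 0, 0, 0, 0, 0, 0, 0.67, 0, 0, 0, 0, 0, 0, 0.67])

```text
t: 3.6
eef_pos: [0.5263, 0.1296, -0.0006]
tool_rot: [0.0, 0.754, 0.656, 0.0]
contact_force: [-0.2, 0.3, -0.6]
gripper_width: 0.671
grasp_force: 0.0
```

```bash
python3 - <<'E'
from h import *
move(np.array([.5265,.13,.07]),Rd(-7.9,0))
from station import read_camera
o=[]
for n in("scene",):
    c=read_camera(n);p=proj(n,[.52,.1,.03]).astype(int);o.append(cv2.resize(c["img"][p[1]-40:p[1]+40,p[0]-40:p[0]+40,::-1],(560,560),interpolation=cv2.INTER_CUBIC))
cv2.imwrite("pics/g2.png",np.hstack(o))
E
```

```text
t 3.6 p [ 0.5263  0.1296 -0.0006] shift mm [  0.3975   0.1072 -70.5976] turn [ 0.0014  0.0005 -0.0466] w 0.6706043076429722 gf 0.0 F [-0.2319  0.2536 -0.6062] q [-0.6111  0.5561  0.326   2.0353 -0.3058  0.5961 -0.2147]
```

View pics/g2.png

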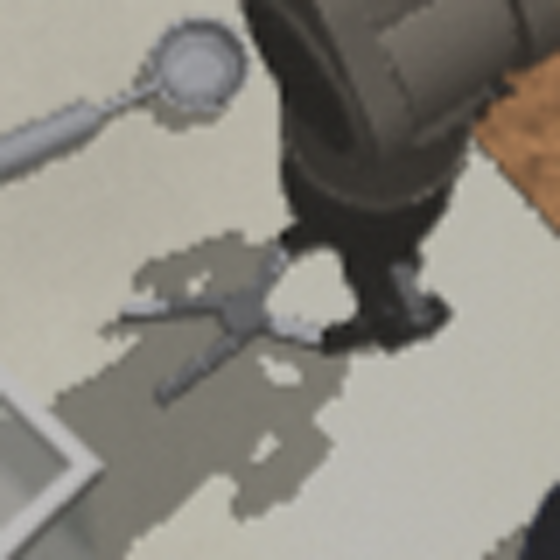

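The pliers are between the fingers but show no change in jaw opening, so the fingers have probably not touched yet. I'll close in small steps and watch the grip force.

>>> arm_command(commands=[0, 0, 0, 0, 0, 0, 0.655, 0, 0, 0, 0, 0, 0, 0.64, 0, 0, 0, 0, 0, 0, 0.64])

```text
t: 3.95
eef_pos: [0.5263, 0.1296, -0.0006]
tool_rot: [-0.0, 0.754, 0.656, -0.0]
contact_force: [0.2, -0.4, -0.6]
gripper_width: 0.638
grasp_force: 0.0
```

>>> arm_command(commands=[0, 0, 0, 0, 0, 0, 0.625, 0, 0, 0, 0, 0, 0, 0.61, 0, 0, 0, 0, 0, 0, 0.61])

```text
t: 4.25
eef_pos: [0.5263, 0.1297, -0.0006]
tool_rot: [0.0, 0.754, 0.656, 0.0]
contact_force: [-1.0, -0.1, -0.5]
gripper_width: 0.615
grasp_force: 0.0
```

```bash
python3 - <<'E'
from h import *
from station import read_camera
a=cv2.imread("pics/g2.png")
c=read_camera("scene");p=proj("scene",[.52,.1,.03]).astype(int);b=cv2.resize(c["img"][p[1]-40:p[1]+40,p[0]-40:p[0]+40,::-1],(560,560),interpolation=cv2.INTER_CUBIC)
d=cv2.absdiff(a,b);ys,xs=np.where(d.max(2)>40);print(len(xs),xs.min() if len(xs) else 0,ys.min() if len(xs) else 0)
cv2.imwrite("pics/g3.png",np.hstack([b[150:450,80:480],d[150:450,80:480]*3]))
move(np.array([.5265,.13,.07]),Rd(-7.9,0))
E
```

```text
947 189 232
t 4.3 p [ 0.5263  0.1296 -0.0006] shift mm [  0.3811   0.1157 -70.5803] turn [ 0.0011 -0.0017 -0.0438] w 0.6074393039785609 gf 0.0 F [ 0.1735 -0.1841  1.3531] q [-0.6111  0.556   0.3259  2.0353 -0.3058  0.5961 -0.2146]
```

View pics/g3.png

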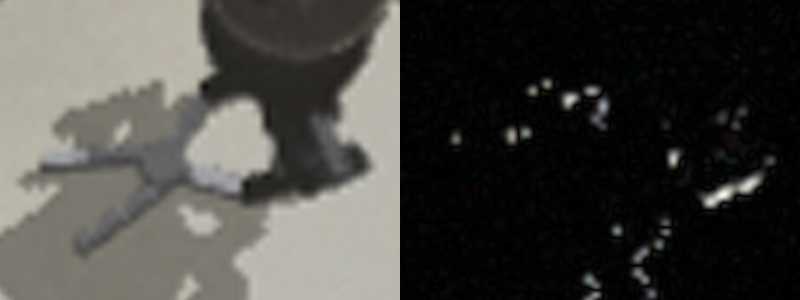

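The difference image shows only the fingers and shadows moving. The jaws at (60,160) and (100,230) haven't moved, so there is no contact yet. Closing further in small steps.

>>> arm_command(commands=[0, 0, 0, 0, 0, 0, 0.595, 0, 0, 0, 0, 0, 0, 0.58, 0, 0, 0, 0, 0, 0, 0.58])

```text
t: 4.6
eef_pos: [0.5263, 0.1297, -0.0006]
tool_rot: [-0.0, 0.754, 0.656, -0.0]
contact_force: [0.5, -0.1, -0.9]
gripper_width: 0.579
grasp_force: 0.0
```

>>> arm_command(commands=[0, 0, 0, 0, 0, 0, 0.565, 0, 0, 0, 0, 0, 0, 0.55, 0, 0, 0, 0, 0, 0, 0.55])

```text
t: 4.9
eef_pos: [0.5263, 0.1297, -0.0006]
tool_rot: [-0.0, 0.754, 0.656, 0.0]
contact_force: [-0.2, 0.8, -0.8]
gripper_width: 0.548
grasp_force: 0.0
```

```bash
python3 - <<'E'
from h import *
from station import read_camera
c=read_camera("scene");im=cv2.resize(c["img"][:,:,::-1],None,fx=8,fy=8,interpolation=cv2.INTER_CUBIC)
_,p,R=cur()
def dot(X,col):
    u=proj("scene",X)*8+3.5;cv2.circle(im,tuple(int(v) for v in u),3,col,-1)
for w in(.0425*.55,.0325):
  for s in(-1,1):
    for z in(0,.024): dot(p+R.apply([0,s*w,0])+[0,0,.005+z],(0,0,255) if w<.03 else (0,255,0))
d=np.array([-.138,-.99,0]);n=np.array([.99,-.138,0]);g=np.array([.5265,.128,0])
for t in(.027,-.025):
  for s in(-1,1): dot(g-d*t*-1*-1+n*s*.0325+[0,0,.024],(255,255,0))
u=(proj("scene",[.52,.12,.03])*8).astype(int)
cv2.imwrite("pics/g4.png",im[u[1]-250:u[1]+250,u[0]-350:u[0]+350])
E
```

```text
(no output)
```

View pics/g4.png

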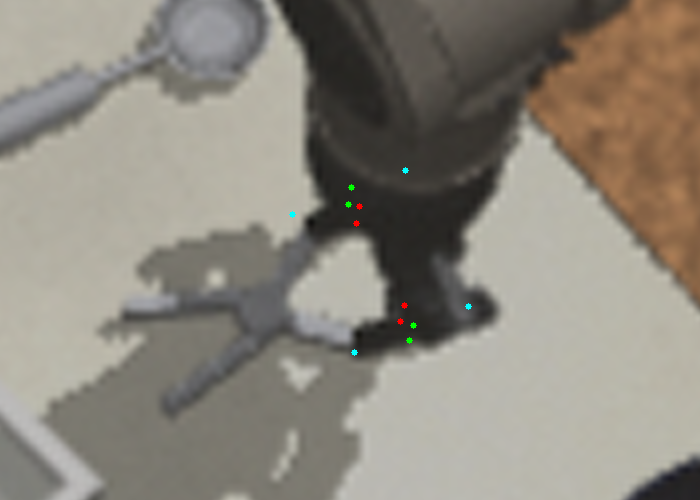

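```bash
python3 - <<'E'
from h import *
p=proj("scene",[.52,.1,.03]).astype(int)
_,P,R=cur()
for s in[(310,200),(370,172)]:
    uv=((s[0]+80+.5)/7-.5+p[0]-40,(s[1]+150+.5)/7-.5+p[1]-40)
    for z in(0,.005,.024): X=pl("scene",uv,z);print(s,z,X,"tool mm",1e3*R.inv().apply(X-P))
E
```

```text
(310, 200) 0 [0.5664 0.1312 0.    ] tool mm [ 7.0659 39.4553 -0.5766]
(310, 200) 0.005 [0.5674 0.1302 0.005 ] tool mm [ 6.2001 40.5596 -5.5766]
(310, 200) 0.024 [0.5711 0.1264 0.024 ] tool mm [  2.9098  44.7559 -24.5766]
(370, 172) 0 [0.5691 0.1637 0.    ] tool mm [39.5923 37.707  -0.5753]
(370, 172) 0.005 [0.5701 0.1625 0.005 ] tool mm [38.613  38.8174 -5.5753]
(370, 172) 0.024 [0.5738 0.1583 0.024 ] tool mm [ 34.8915  43.0369 -24.5754]
```

```bash
python3 - <<'E'
from h import *
from station import read_camera
b=read_camera("scene")["img"];np.save("now.npy",b)
p=proj("scene",[.52,.1,.02]).astype(int);o=[]
for im in(C["scene"]["img"],b):
    k=im[p[1]-29:p[1]+29,p[0]-29:p[0]+29,::-1]/255.
    o.append(cv2.resize((255*k**.45).astype(np.uint8),(399,399),interpolation=cv2.INTER_CUBIC))
cv2.imwrite("pics/g5.png",np.hstack(o))
E
```

```text
(no output)
```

View pics/g5.png

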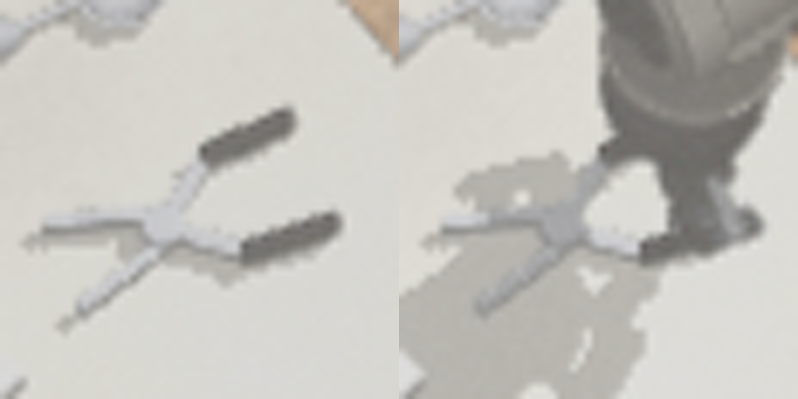

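The boosted crop shows the pliers unmoved, with pivot (165,225) on the left and (565,225) on the right. The far finger, around (700,235), hides the far handle. I'll keep closing until the grip force shows.

>>> arm_command(commands=[0, 0, 0, 0, 0, 0, 0.53, 0, 0, 0, 0, 0, 0, 0.51, 0, 0, 0, 0, 0, 0, 0.51])

```text
t: 5.3
eef_pos: [0.5263, 0.1297, -0.0006]
tool_rot: [-0.0, 0.754, 0.656, 0.0]
contact_force: [-0.8, -0.3, 1.0]
gripper_width: 0.508
grasp_force: 0.0
```

>>> arm_command(commands=[0, 0, 0, 0, 0, 0, 0.495, 0, 0, 0, 0, 0, 0, 0.48, 0, 0, 0, 0, 0, 0, 0.48])

```text
t: 5.6
eef_pos: [0.5263, 0.1297, -0.0006]
tool_rot: [0.0, 0.754, 0.656, 0.0]
contact_force: [-1.0, -0.2, -0.4]
gripper_width: 0.482
grasp_force: 0.0
```

```bash
python3 - <<'E'
from h import *
from station import read_camera
b=read_camera("scene")["img"];a=np.load("now.npy");np.save("now2.npy",b)
d=cv2.absdiff(a,b).max(2);n,l,st,ce=cv2.connectedComponentsWithStats((d>25).astype(np.uint8),connectivity=8)
_,P,R=cur()
for i in range(1,n):
    if st[i,4]>1: print(st[i],ce[i],"tool@z.01",1e3*R.inv().apply(pl("scene",ce[i],.01)-P))
for X in([.532,.0056,.012],[.487,.0165,.012]): print(proj("scene",X))
E
```

```text
[268 201   2   1   2] [268.5 201. ] tool@z.01 [-40.9834 -36.6612 -10.6055]
[277 205   2   2   3] [277.3333 205.3333] tool@z.01 [-19.3002 -11.0804 -10.6056]
[284 208   2   3   3] [284.3333 209.    ] tool@z.01 [ -2.5519   9.8138 -10.6057]
[274 220   2   2   2] [274.5 220.5] tool@z.01 [-49.0012  33.97   -10.6076]
[280 221   4   4   7] [281.2857 222.    ] tool@z.01 [-30.0552  47.3842 -10.6074]
[271 229   3   4   4] [272.  230.5] tool@z.01 [-70.1564  62.3121 -10.6089]
[253.0405 225.4509]
[249.1186 212.6269]
```

The image difference puts the finger edges where the width reading says, yet the pliers haven't moved. So the finger ends may be above the handles. I'll open, then feel downward in small steps.

>>> arm_command(commands=[0, 0, 0, 0, 0, 0, 0.7, 0, 0, 0, 0, 0, 0, 0.9, 0, 0, 0, 0, 0, 0, 0.9, 0, 0, 0.002, 0, 0, 0, 0.9, 0, 0, 0.003, 0, 0, 0, 0.9, 0, 0, 0.004, 0, 0, 0, 0.9, 0, 0, 0.004, 0, 0, 0, 0.9])

```text
t: 6.35
eef_pos: [0.5262, 0.1296, -0.0048]
tool_rot: [-0.0, 0.754, 0.656, -0.0]
contact_force: [-0.2, 0.2, 0.4]
gripper_width: 0.898
grasp_force: 0.0
```

```bash
python3 - <<'E'
from h import *
move(np.array([.5265,.13,.07]),Rd(-7.9,0))
from station import read_camera
# where does the gripper sit in the image: column of silhouette change against the first picture
b=read_camera("scene")["img"].astype(int);a=np.load("now2.npy").astype(int)
d=np.abs(a-b).max(2);n,l,st,ce=cv2.connectedComponentsWithStats((d>25).astype(np.uint8),connectivity=8)
for i in range(1,n):
    if st[i,4]>3: print(st[i],ce[i],a[l==i].mean(0),b[l==i].mean(0))
for w in(.0205,.038,.045,.057):
  for z in(0,.02,.04,.06):
    _,P,R=cur();print(w,z,[proj("scene",P+R.apply([x,s*w,0])+[0,0,z]) for s in(-1,1) for x in(-.011,)])
E
```

```text
t 6.35 p [ 0.5262  0.1296 -0.0048] shift mm [  0.4223   0.2642 -74.8052] turn [-0.0201  0.0085 -0.0425] w 0.898128954783328 gf 0.0 F [-0.1754  0.1545  0.3758] q [-0.6079  0.5631  0.3219  2.0365 -0.3093  0.5882 -0.2117]
[241   0   9  17  28] [245.1429   8.3571] [77.7857 73.8571 68.2143] [44.9286 42.5    39.2143]
[263   4   7  38  63] [266.6349  23.0159] [154.4921 151.4444 140.3333] [107.8571 104.6984  96.4127]
[166  24   2   7   7] [166.4286  27.    ] [42.1429 37.4286 32.4286] [80.1429 63.4286 47.1429]
[194  31  37  34 136] [215.375   47.8676] [109.6985 107.3971  99.2206] [94.4265 92.2059 85.1838]
[269  43   4   3   7] [270.4286  44.    ] [73.8571 72.7143 69.1429] [124.8571 122.     113.4286]
[247  49  22  15  38] [258.6579  57.5526] [39.3947 38.3947 37.5789] [72.7895 69.1842 63.9474]
[271  50   5   8  18] [273.3889  53.9444] [135.     132.     122.3333] [69.3333 67.6667 63.6667]
[269  59   3   5  10] [269.8  60.7] [75.5 71.3 65.8] [44.2 42.  40. ]
[231  69   6   5  13] [233.3077  70.9231] [112.     109.3077 101.3077] [66.1538 64.6923 59.9231]
[251  68   6   3   6] [253.5     68.8333]
[... 2279 characters left out ...]
16.9675])]
0.038 0.04 [array([276.7184, 195.1507]), array([285.8044, 215.3897])]
0.038 0.06 [array([276.96  , 193.2923]), array([286.1704, 213.7699])]
0.045 0 [array([275.4521, 196.9361]), array([285.929 , 220.3575])]
0.045 0.02 [array([275.6712, 195.1502]), array([286.2877, 218.8416])]
0.045 0.04 [array([275.8958, 193.3183]), array([286.6557, 217.2861])]
0.045 0.06 [array([276.1263, 191.4387]), array([287.0336, 215.6891])]
0.057 0 [array([274.0836, 193.8767]), array([287.3549, 223.5453])]
0.057 0.02 [array([274.2848, 192.0564]), array([287.733, 222.067])]
0.057 0.04 [array([274.491 , 190.1893]), array([288.121, 220.55 ])]
0.057 0.06 [array([274.7027, 188.2736]), array([288.5194, 218.9925])]
```

>>> arm_command(commands=[0, 0, 0, 0, 0, 0, 0.82, 0, 0, 0, 0, 0, 0, 0.76, 0, 0, 0, 0, 0, 0, 0.72, 0, 0, 0, 0, 0, 0, 0.72])

```text
t: 6.8
eef_pos: [0.5264, 0.1297, -0.0045]
tool_rot: [0.0, 0.754, 0.656, 0.0]
contact_force: [0.1, 0.2, 0.4]
gripper_width: 0.719
grasp_force: 0.0
```

>>> arm_command(commands=[0, 0, 0, 0, 0, 0, 0.7, 0, 0, 0, 0, 0, 0, 0.68, 0, 0, 0, 0, 0, 0, 0.68])

```text
t: 7.1
eef_pos: [0.5263, 0.1297, -0.0046]
tool_rot: [-0.0, 0.754, 0.656, 0.0]
contact_force: [-0.1, 0.1, -0.8]
gripper_width: 0.68
grasp_force: 0.0
```

>>> arm_command(commands=[0, 0, 0.001, 0, 0, 0, 0.68, 0, 0, 0.002, 0, 0, 0, 0.68, 0, 0, 0.003, 0, 0, 0, 0.68, 0, 0, 0.004, 0, 0, 0, 0.68, 0, 0, 0.004, 0, 0, 0, 0.68])

```text
t: 7.6
eef_pos: [0.5262, 0.1296, -0.0088]
tool_rot: [-0.0, 0.754, 0.656, -0.0]
contact_force: [0.2, -0.4, 0.4]
gripper_width: 0.681
grasp_force: 0.0
```

```bash
python3 - <<'E'
from h import *
from station import *
a=[];
for i in range(6): o=get_obs();a.append([*o["contact_force"],*o["torque"],o["grasp_force"]]);read_camera("scene")
print(np.mean(a,0))
move(np.array([.5265,.13,.07]),Rd(-7.9,0))
E
```

```text
[-0.1343  0.0503  0.2636 -0.004   0.0096 -0.0109  0.    ]
t 7.9 p [ 0.5264  0.1297 -0.0085] shift mm [  0.3298   0.0829 -78.5426] turn [ 0.0065 -0.0051 -0.0389] w 0.6837467604990006 gf 0.0 F [ 0.9073 -0.111   0.3873] q [-0.6049  0.5694  0.3182  2.0372 -0.3127  0.5804 -0.2089]
```

>>> arm_command(commands=[0, 0, 0, 0, 0, 0, 0.8, 0, 0, 0, 0, 0, 0, 0.85, 0, 0, 0.002, 0, 0, 0, 0.85, 0, 0, 0.004, 0, 0, 0, 0.85, 0, 0, 0.005, 0, 0, 0, 0.85, 0, 0, 0.006, 0, 0, 0, 0.85, 0, 0, 0.006, 0, 0, 0, 0.85])

```text
t: 8.6
eef_pos: [0.5262, 0.1296, -0.0148]
tool_rot: [-0.0, 0.754, 0.656, -0.0]
contact_force: [0.2, -0.3, -0.4]
gripper_width: 0.853
grasp_force: 0.0
```

>>> arm_command(commands=[0, 0, 0, 0, 0, 0, 0.78, 0, 0, 0, 0, 0, 0, 0.74, 0, 0, 0, 0, 0, 0, 0.71, 0, 0, 0, 0, 0, 0, 0.71])

```text
t: 9.0
eef_pos: [0.5264, 0.1297, -0.0145]
tool_rot: [0.0, 0.754, 0.656, 0.0]
contact_force: [-0.5, -0.9, -0.6]
gripper_width: 0.709
grasp_force: 0.0
```

>>> arm_command(commands=[0, 0, 0, 0, 0, 0, 0.8, 0, 0, 0, 0, 0, 0, 0.85, 0, 0, 0.002, 0, 0, 0, 0.85, 0, 0, 0.004, 0, 0, 0, 0.85, 0, 0, 0.005, 0, 0, 0, 0.85, 0, 0, 0.006, 0, 0, 0, 0.85, 0, 0, 0.006, 0, 0, 0, 0.85])

```text
t: 9.7
eef_pos: [0.5262, 0.1296, -0.0208]
tool_rot: [-0.0, 0.754, 0.656, -0.0]
contact_force: [0.2, -1.0, -0.3]
gripper_width: 0.853
grasp_force: 0.0
```

>>> arm_command(commands=[0, 0, 0, 0, 0, 0, 0.78, 0, 0, 0, 0, 0, 0, 0.74, 0, 0, 0, 0, 0, 0, 0.71, 0, 0, 0, 0, 0, 0, 0.71])

```text
t: 10.1
eef_pos: [0.5276, 0.1299, -0.0195]
tool_rot: [0.0, 0.754, 0.656, 0.001]
contact_force: [-1.0, -0.6, 7.8]
gripper_width: 0.715
grasp_force: 12.5
```

```bash
python3 - <<'E'
from h import *
from station import *
a=np.load("now2.npy").astype(int);b=read_camera("scene")["img"].astype(int);np.save("now3.npy",b.astype(np.uint8))
d=np.abs(a-b).max(2);n,l,st,ce=cv2.connectedComponentsWithStats((d>25).astype(np.uint8),connectivity=8)
for i in range(1,n):
    if st[i,4]>2 and 240<ce[i][0]<310 and 190<ce[i][1]<240: print(st[i],ce[i],a[l==i].mean(0)[0],b[l==i].mean(0)[0])
E
```

```text
[299 189   4   7  10] [300.2 191.6] 142.2 106.1
[260 193  18  11  51] [269.7843 199.6667] 166.88235294117646 108.54901960784314
[278 193   3   3   3] [279. 194.] 43.666666666666664 71.66666666666667
[293 194   5   4   7] [295.     195.7143] 54.857142857142854 73.71428571428571
[294 197   6   6  16] [296.3125 199.75  ] 140.4375 84.75
[287 198   4   1   4] [288.5 198. ] 41.0 71.0
[278 202   6   3  11] [280.8182 202.9091] 137.9090909090909 70.63636363636364
[254 204   6   8  20] [257.15 207.6 ] 117.8 173.35
[262 205   4   5   8] [264.    207.125] 152.0 141.375
[274 205   5   4   9] [275.8889 205.8889] 135.88888888888889 172.44444444444446
[292 204   7   8  20] [295.3 208. ] 103.8 125.9
[283 206   2   3   3] [283.6667 207.    ] 148.0 82.0
[291 207   2   4   4] [291.5 208.5] 60.75 93.25
[273 210   6   6  14] [275.2857 213.0714] 147.78571428571428 104.07142857142857
[283 210   3   4   5] [284.2 211.2] 98.6 102.8
[252 212   3   2   5] [253.2 212.4] 90.4 111.8
[272 213  28  25 133] [285.2406 222.0602] 172.04511278195488 112.33082706766918
[250 215   2   2   4] [250.5 215.5] 174.25 133.0
[253 215   2   2   3] [253.6667 215.3333] 157.0 147.66666666666666
[273 226   1   3   3] [273. 227.] 173.0 123.0
[275 227   3   4   8] [275.875 228.75 ] 124.375 176.75
[267 233   5   8  21] [269.1429 236.2857] 127.57142857142857 180.9047619047619
[262 236   3   3   3] [263. 237.] 185.33333333333334 149.0
```

Contact at last: 12.5 N grip and 7.8 N upward. It may be only the finger ends on the top edge of the handles, so I'll open and feel further down.

>>> arm_command(commands=[0, 0, 0, 0, 0, 0, 0.8, 0, 0, 0, 0, 0, 0, 0.88, 0, 0, 0, 0, 0, 0, 0.88, 0, 0, 0.002, 0, 0, 0, 0.88, 0, 0, 0.004, 0, 0, 0, 0.88, 0, 0, 0.004, 0, 0, 0, 0.88])

```text
t: 10.75
eef_pos: [0.526, 0.1296, -0.025]
tool_rot: [-0.0, 0.754, 0.656, -0.0]
contact_force: [-0.2, 0.4, 0.4]
gripper_width: 0.876
grasp_force: 0.0
```

```bash
python3 - <<'E'
from h import *
from station import *
move(np.array([.5265,.13,.07]),Rd(-7.9,0))
b=read_camera("scene")["img"];s=C["scene"]["img"]
# jaws now vs start: shift by template match
g=lambda i:cv2.cvtColor(i,cv2.COLOR_RGB2GRAY)
for nm,u in(("far jaw",(252,224)),("near jaw",(249.5,213)),("pivot",proj("scene",[.518,.0735,.02]))):
    u=np.array(u).astype(int);t=g(s)[u[1]-5:u[1]+6,u[0]-5:u[0]+6];w=g(b)[u[1]-10:u[1]+11,u[0]-10:u[0]+11]
    r=cv2.matchTemplate(w,t,cv2.TM_CCOEFF_NORMED);_,v,_,l=cv2.minMaxLoc(r);print(nm,u,l[0]-5,l[1]-5,round(v,2))
E
```

```text
t 10.75 p [ 0.526   0.1296 -0.025 ] shift mm [  0.456    0.3902 -95.0352] turn [-0.0393  0.0209 -0.0418] w 0.8763685032501749 gf 0.0 F [-0.1607  0.355   0.4324] q [-0.592   0.5975  0.3019  2.0408 -0.3261  0.5493 -0.1977]
far jaw [252 224] 3 -1 0.69
near jaw [249 213] 0 0 0.77
pivot [268 211] 0 -1 0.53
```

>>> arm_command(commands=[0, 0, 0, 0, 0, 0, 0.82, 0, 0, 0, 0, 0, 0, 0.78, 0, 0, 0, 0, 0, 0, 0.76, 0, 0, 0, 0, 0, 0, 0.75, 0, 0, 0, 0, 0, 0, 0.75], force=30)

```text
t: 11.3
eef_pos: [0.5269, 0.1297, -0.0241]
tool_rot: [0.0, 0.754, 0.656, 0.001]
contact_force: [-0.1, -0.9, 5.8]
gripper_width: 0.751
grasp_force: 10.8
```

>>> arm_command(commands=[0, 0, 0, 0, 0, 0, 0.74, 0, 0, 0, 0, 0, 0, 0.73, 0, 0, 0, 0, 0, 0, 0.73])

```text
t: 11.6
eef_pos: [0.5271, 0.1299, -0.0237]
tool_rot: [0.0, 0.754, 0.656, 0.001]
contact_force: [-0.7, -0.6, 10.0]
gripper_width: 0.735
grasp_force: 12.6
```

Grip force tracks the spring, so the handles are in the pads, but shallow: the finger ends are about 40 mm behind the reported TCP. I'll open and go deeper, carefully.

>>> arm_command(commands=[0, 0, 0, 0, 0, 0, 0.82, 0, 0, 0, 0, 0, 0, 0.88, 0, 0, 0.002, 0, 0, 0, 0.88, 0, 0, 0.004, 0, 0, 0, 0.88, 0, 0, 0.006, 0, 0, 0, 0.88, 0, 0, 0.008, 0, 0, 0, 0.88, 0, 0, 0.008, 0, 0, 0, 0.88])

```text
t: 12.3
eef_pos: [0.526, 0.1296, -0.033]
tool_rot: [-0.0, 0.754, 0.656, -0.0]
contact_force: [0.2, 0.2, 0.4]
gripper_width: 0.882
grasp_force: 0.0
```

>>> arm_command(commands=[0, 0, 0, 0, 0, 0, 0.84, 0, 0, 0, 0, 0, 0, 0.8, 0, 0, 0, 0, 0, 0, 0.78, 0, 0, 0, 0, 0, 0, 0.78])

```text
t: 12.7
eef_pos: [0.5266, 0.1296, -0.0324]
tool_rot: [0.0, 0.754, 0.656, 0.0]
contact_force: [-0.1, -0.4, -0.3]
gripper_width: 0.783
grasp_force: 0.3
```

>>> arm_command(commands=[0, 0, -0.0005, 0, 0, 0, 0.76, 0, 0, -0.001, 0, 0, 0, 0.74, 0, 0, -0.0015, 0, 0, 0, 0.72, 0, 0, -0.002, 0, 0, 0, 0.7, 0, 0, -0.002, 0, 0, 0, 0.69, 0, 0, -0.002, 0, 0, 0, 0.69], force=60)

```text
t: 13.3
eef_pos: [0.526, 0.1297, -0.0307]
tool_rot: [-0.0, 0.754, 0.656, -0.0]
contact_force: [0.2, -0.6, -0.2]
gripper_width: 0.694
grasp_force: 11.7
```

Held: 59 mm wide, 11.7 N, with no load on the bar. Lifting.

>>> arm_command(commands=[0, 0, -0.005, 0, 0, 0, 0.69, 0, 0, -0.015, 0, 0, 0, 0.69, 0, 0, -0.03, 0, 0, 0, 0.69, 0, 0, -0.05, 0, 0, 0, 0.69, 0, 0, -0.075, 0, 0, 0, 0.69, 0, 0, -0.1, 0, 0, 0, 0.69, 0, 0, -0.12, 0, 0, 0, 0.69, 0, 0, -0.12, 0, 0, 0, 0.69])

```text
t: 14.1
eef_pos: [0.5287, 0.1302, 0.0931]
tool_rot: [0.001, 0.754, 0.656, 0.003]
contact_force: [-0.1, 0.6, -1.6]
gripper_width: 0.688
grasp_force: 11.8
```

```bash
cat >> h.py <<'E'
Cj=np.array([-.1065,0,-.0427])      # jaws point in reported tool frame
EAR=np.array([.5712,-.1611,.174]);A=7.2;OUT=np.array([-np.sin(np.radians(A)),np.cos(np.radians(A)),0])
def tcp(jaw,R): return jaw-R.apply(Cj)
E
python3 - <<'E'
from h import *
R=Rd(A,-38)
for L in(0,.13): print(tcp(EAR+OUT*(L+.003)-[0,0,.0025],R))
move(tcp(EAR+OUT*.133-[0,0,.0025],R),R)
E
```

```text
[ 0.5636 -0.1009  0.0723]
[0.5473 0.028  0.0723]
t 14.1 p [0.5287 0.1302 0.0931] shift mm [-98.6847  32.5149  20.6915] turn [ -4.703  -37.9325 -14.7152] w 0.6883413797264547 gf 11.776413470506668 F [-0.0545  0.5831 -1.5609] q [-0.6776  0.4078  0.4042  1.9904 -0.225   0.7793 -0.282 ]
```

>>> arm_command(commands=[-0.01, 0.003, 0, -0.5, -3.8, -1.5, 0.69, -0.022, 0.007, 0.004, -1.1, -9, -3.5, 0.69, -0.036, 0.012, 0.007, -1.8, -14.5, -5.6, 0.69, -0.051, 0.017, 0.01, -2.5, -20, -7.7, 0.69, -0.066, 0.022, 0.014, -3.2, -25.5, -9.8, 0.69, -0.081, 0.027, 0.017, -3.9, -31, -12, 0.69, -0.093, 0.031, 0.02, -4.5, -36, -14, 0.69, -0.0987, 0.0325, 0.0207, -4.7, -38, -14.7, 0.69])

```text
t: 14.9
eef_pos: [0.544, 0.0284, 0.0673]
tool_rot: [0.244, 0.622, 0.711, -0.22]
contact_force: [-1.2, 0.1, -2.8]
gripper_width: 0.689
grasp_force: 11.9
```

>>> arm_command(commands=[0, 0, 0, 0, 0, 0, 0.69, 0, 0, 0, 0, 0, 0, 0.69])

```text
t: 15.1
eef_pos: [0.5449, 0.0273, 0.0689]
tool_rot: [0.243, 0.625, 0.709, -0.218]
contact_force: [0.2, -0.3, -1.6]
gripper_width: 0.69
grasp_force: 11.9
```

```bash
python3 - <<'E'
from h import *
from station import *
R=Rd(A,-38);move(tcp(EAR+OUT*.133-[0,0,.0025],R),R)
_,P,R=cur();o=[];f=6
for n in("top","scene"):
    im=read_camera(n)["img"];np.save(n+"_pre.npy",im);J=P+R.apply(Cj)
    k=cv2.resize((255*(im/255.)**.7).astype(np.uint8)[:,:,::-1],None,fx=f,fy=f,interpolation=cv2.INTER_CUBIC)
    for off,col in(([0,0,0],(0,0,255)),(np.array([0,0,.036])-R.apply([0,0,-.036]),(0,255,0))):
        for q in([-.0,0,0],[.05,0,.008],[-.008,.014,.008],[-.008,-.014,.008]):
            u=proj(n,J+R.apply([q[0],q[1],-q[2]])+off)*f+2.5;cv2.circle(k,tuple(int(v) for v in u),3,col,-1)
    for e in([.5717,-.160,.183],[.5550,-.162,.183]):
        cv2.circle(k,tuple(int(v) for v in proj(n,e)*f+2.5),3,(255,0,0),-1)
    u=(proj(n,J+OUT*-.03)*f).astype(int);o.append(k[u[1]-200:u[1]+200,u[0]-200:u[0]+200])
cv2.imwrite("pics/pre.png",np.hstack(o))
E
```

```text
t 15.1 p [0.5449 0.0273 0.0689] shift mm [-1.75    2.4468 -2.9729] turn [-0.3009  0.0965  0.1522] w 0.6904797114298917 gf 11.929514855146408 F [ 0.176  -0.2926 -1.5616] q [-1.0264  0.6859  0.6373  1.9731  0.3131  0.8543 -0.5696]
```

View pics/pre.png

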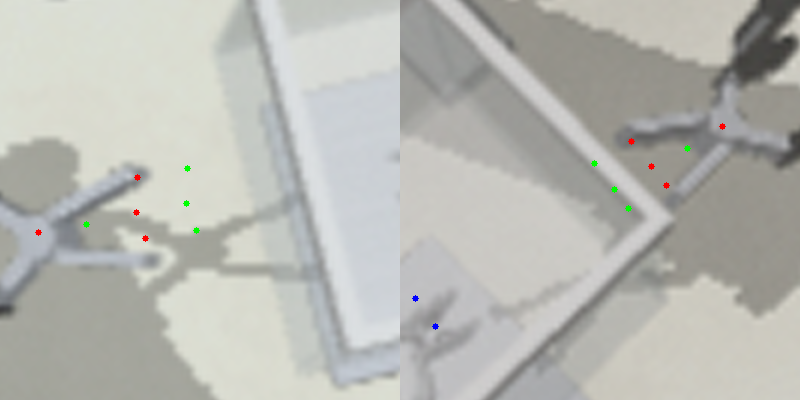

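The red dots (pliers rigid in the tool frame) fall on the pivot, at (38,232) and (722,126), and near the jaw tips: (140,173) and (150,258) in top, (625,135) and (675,200) in scene. So the model holds, and the jaws need about +1 mm in x. The ears in scene are around (440,315). The blue dots were mis-entered by 8 mm and the target itself is right. Advancing level.

>>> arm_command(commands=[-0.006, 0.002, 0.001, -0.3, 0, 0, 0.69, -0.015, 0.0034, 0.007, -0.3, 0, 0, 0.69, -0.026, 0.0034, 0.016, -0.3, 0, 0, 0.69, -0.037, 0.0034, 0.024, -0.3, 0, 0, 0.69, -0.047, 0.0034, 0.032, -0.3, 0, 0, 0.69, -0.054, 0.0034, 0.038, -0.3, 0, 0, 0.69, -0.057, 0.0034, 0.04, -0.3, 0, 0, 0.69, -0.057, 0.0034, 0.04, -0.3, 0, 0, 0.69])

```text
t: 16.0
eef_pos: [0.5568, -0.0418, 0.0725]
tool_rot: [0.245, 0.624, 0.71, -0.217]
contact_force: [-0.2, -0.3, -2.4]
gripper_width: 0.695
grasp_force: 11.9
```

```bash
python3 - <<'E'
from h import *
R=Rd(A,-38)
for L in(.063,.003):move(tcp(EAR+OUT*L+[.001,0,-.0025],R),R)
E
```

```text
t 16.0 p [ 0.5568 -0.0418  0.0725] shift mm [ 0.4238  0.2854 -0.0847] turn [-0.0215  0.1854  0.1856] w 0.6947651313298049 gf 11.92262202501297 F [-0.2326 -0.3058 -2.4284] q [-0.9394  0.671   0.6701  2.0136  0.3641  0.7694 -0.5098]
t 16.0 p [ 0.5568 -0.0418  0.0725] shift mm [-46.7368   0.1464  37.0078] turn [-0.0215  0.1854  0.1856] w 0.6947651313298049 gf 11.92262202501297 F [-0.2326 -0.3058 -2.4284] q [-0.9394  0.671   0.6701  2.0136  0.3641  0.7694 -0.5098]
```

Tracking is accurate. Now the last 60 mm, slower.

>>> arm_command(commands=[-0.006, 0, 0.005, 0, 0, 0, 0.69, -0.013, 0, 0.01, 0, 0, 0, 0.69, -0.02, 0, 0.016, 0, 0, 0, 0.69, -0.026, 0, 0.021, 0, 0, 0, 0.69, -0.031, 0, 0.025, 0, 0, 0, 0.69])

```text
t: 16.5
eef_pos: [0.562, -0.0817, 0.072]
tool_rot: [0.245, 0.624, 0.71, -0.217]
contact_force: [-0.5, 0.4, -1.7]
gripper_width: 0.691
grasp_force: 11.9
```

>>> arm_command(commands=[-0.004, 0, 0.003, 0, 0, 0, 0.69, -0.008, 0, 0.006, 0, 0, 0, 0.69, -0.012, 0, 0.0095, 0, 0, 0, 0.69, -0.0157, 0, 0.012, 0, 0, 0, 0.69, -0.0157, 0, 0.012, 0, 0, 0, 0.69])

```text
t: 17.0
eef_pos: [0.5645, -0.1011, 0.0724]
tool_rot: [0.245, 0.624, 0.71, -0.217]
contact_force: [1.0, -0.1, -2.4]
gripper_width: 0.695
grasp_force: 11.9
```

```bash
python3 - <<'E'
from h import *
R=Rd(A,-38)
move(tcp(EAR+OUT*.003+[.001,0,-.0025],R),R)
E
```

```text
t 17.0 p [ 0.5645 -0.1011  0.0724] shift mm [0.1767 0.1472 0.0277] turn [-0.0214  0.1971  0.18  ] w 0.6948401507328745 gf 11.902301609516144 F [ 1.0132 -0.0936 -2.4496] q [-0.8531  0.6688  0.6921  2.0353  0.401   0.6965 -0.4545]
```

```bash
cat > prof.py <<'E'
from h import *
from station import *
_,P,R=cur();J=P+R.apply(Cj);lat=R.apply([0,1,0]);up=R.apply([0,0,-1]);ax=R.apply([-1,0,0])
for n in("top","scene"):
    b=cv2.cvtColor(read_camera(n)["img"],cv2.COLOR_RGB2GRAY);a=cv2.cvtColor(C[n]["img"],cv2.COLOR_RGB2GRAY)
    for s in(-.008,0):
        pts=np.array([proj(n,J+ax*s+lat*t*1e-3+up*.009) for t in range(-28,29,2)],np.float32)
        for im in(a,b): print(n,s,cv2.remap(im,pts[:,0][None],pts[:,1][None],cv2.INTER_LINEAR)[0])
E
python3 prof.py
```

```text
top -0.008 [170 169 169 170 169 167 161 153 148 158 166 168 169 169 168 166 150 146
 153 163 167 169 172 170 169 168 170 170 170]
top -0.008 [192 192 180 166 160 163 164 162 163 165 168 174 187 193 194 192 172 163
 161 149 152 158 165 181 190 195 197 198 197]
top 0 [169 169 169 169 168 162 146 138 139 148 163 168 168 166 163 142 130 138
 150 160 166 168 169 169 167 168 169 169 167]
top 0 [166 163 160 159 159 158 156 154 159 169 188 194 196 195 189 167 152 158
 155 151 149 155 159 168 182 192 196 197 195]
scene -0.008 [162 162 161 161 162 161 159 154 139 127 134 149 160 162 162 160 156 143
 133 136 148 158 160 162 162 160 161 163 169]
scene -0.008 [143 143 140 136 134 132 132 133 133 130 128 134 141 143 144 144 143 139
 136 134 135 137 134 131 129 133 141 148 164]
scene 0 [162 162 163 162 162 162 158 151 138 125 121 122 136 153 161 159 154 140
 126 121 123 140 155 161 162 161 161 162 165]
scene 0 [145 145 144 139 132 130 128 126 130 133 126 124 131 139 143 142 142 139
 133 127 125 132 138 137 135 133 134 143 154]
```

The profiles show the jaws outside both ears in each camera (e.g. scene: jaws at −18/+20 mm, ears at −8/+10 mm). Squeezing step by step.

>>> arm_command(commands=[0, 0, 0, 0, 0, 0, 0.67, 0, 0, -0.0005, 0, 0, 0, 0.65, 0, 0, -0.0005, 0, 0, 0, 0.63, 0, 0, -0.001, 0, 0, 0, 0.61, 0, 0, -0.001, 0, 0, 0, 0.61], force=60)

```text
t: 17.6
eef_pos: [0.5646, -0.0993, 0.073]
tool_rot: [0.245, 0.623, 0.71, -0.216]
contact_force: [-1.0, 1.2, -2.2]
gripper_width: 0.612
grasp_force: 15.1
```

>>> arm_command(commands=[0, 0, 0, 0, 0, 0, 0.6, 0, 0, -0.0005, 0, 0, 0, 0.585, 0, 0, -0.0005, 0, 0, 0, 0.57, 0, 0, -0.0005, 0, 0, 0, 0.57])

```text
t: 18.0
eef_pos: [0.5651, -0.098, 0.073]
tool_rot: [0.245, 0.623, 0.711, -0.216]
contact_force: [1.0, 5.7, -5.2]
gripper_width: 0.575
grasp_force: 22.3
```

>>> arm_command(commands=[0, 0, 0, 0, 0, 0, 0.56, 0, 0, -0.0005, 0, 0, 0, 0.55, 0, 0, -0.0005, 0, 0, 0, 0.54, 0, 0, -0.0005, 0, 0, 0, 0.54])

```text
t: 18.4
eef_pos: [0.5652, -0.099, 0.0742]
tool_rot: [0.245, 0.623, 0.71, -0.216]
contact_force: [1.9, 0.7, -2.7]
gripper_width: 0.543
grasp_force: 16.5
```

The grip force rose to 22 N and dropped to 16.5 N at 46 mm: that is the click. A little more squeeze to confirm, then opening.

>>> arm_command(commands=[0, 0, 0, 0, 0, 0, 0.53, 0, 0, 0, 0, 0, 0, 0.52, 0, 0, 0, 0, 0, 0, 0.51, 0, 0, 0, 0, 0, 0, 0.51])

```text
t: 18.8
eef_pos: [0.5645, -0.0993, 0.074]
tool_rot: [0.245, 0.624, 0.71, -0.217]
contact_force: [2.4, 1.5, -2.5]
gripper_width: 0.515
grasp_force: 16.6
```

>>> arm_command(commands=[0, 0, 0.0005, 0, 0, 0, 0.55, 0, 0, 0.001, 0, 0, 0, 0.59, 0, 0, 0.0015, 0, 0, 0, 0.63, 0, 0, 0.002, 0, 0, 0, 0.67, 0, 0, 0.0025, 0, 0, 0, 0.7, 0, 0, 0.0025, 0, 0, 0, 0.7])

```text
t: 19.4
eef_pos: [0.5645, -0.1007, 0.0718]
tool_rot: [0.245, 0.624, 0.71, -0.217]
contact_force: [-0.2, 0.5, -2.3]
gripper_width: 0.703
grasp_force: 10.7
```

```bash
python3 prof.py; python3 - <<'E'
from h import *
R=Rd(A,-38)
move(tcp(EAR+OUT*.133+[.001,0,-.0025],R),R)
E
```

```text
top -0.008 [170 169 169 169 168 167 162 154 149 159 166 168 168 169 168 166 152 148
 154 164 167 169 171 170 169 168 170 170 170]
top -0.008 [192 192 179 164 160 168 171 169 169 166 165 167 175 182 183 168 174 172
 163 153 157 160 163 173 184 195 198 198 197]
top 0 [169 169 169 169 168 162 145 138 140 150 163 168 168 166 163 142 130 138
 150 161 167 168 169 169 167 168 169 169 168]
top 0 [162 158 160 157 157 159 166 170 173 169 151 156 160 159 147 154 166 178
 177 164 153 156 158 161 169 188 195 197 196]
scene -0.008 [162 162 161 162 161 161 159 152 137 127 137 153 161 162 162 160 156 142
 133 138 151 160 161 162 161 160 161 164 169]
scene -0.008 [143 142 139 136 135 132 131 128 127 128 131 132 131 132 138 137 134 131
 135 143 142 138 134 132 131 135 142 151 167]
scene 0 [162 162 163 162 162 161 157 149 135 125 121 123 140 156 161 158 154 138
 126 121 125 142 156 161 162 161 161 162 165]
scene 0 [145 144 142 138 136 137 130 126 130 135 139 137 132 126 124 129 134 129
 126 134 142 142 138 136 135 134 135 143 155]
t 19.5 p [ 0.5646 -0.1006  0.0718] shift mm [101.6252   0.3496 -80.4793] turn [0.0098 0.1788 0.2276] w 0.698007237294832 gf 10.738279223442078 F [ 0.425  -0.5243 -2.2497] q [-0.8532  0.6697  0.6913  2.0353  0.4009  0.6955 -0.4547]
```

After opening, the ears stay 8 mm apart centre to centre (top −8/0, scene 0/+8), against 18 mm before, so they are clicked shut. Backing out level.

>>> arm_command(commands=[0.004, 0, -0.003, 0, 0, 0, 0.69, 0.012, 0, -0.0095, 0, 0, 0, 0.69, 0.022, 0, -0.0175, 0, 0, 0, 0.69, 0.034, 0, -0.027, 0, 0, 0, 0.69, 0.05, 0, -0.0395, 0, 0, 0, 0.69, 0.068, 0, -0.0535, 0, 0, 0, 0.69, 0.086, 0, -0.068, 0, 0, 0, 0.69, 0.1015, 0, -0.0805, 0, 0, 0, 0.69])

```text
t: 20.3
eef_pos: [0.5479, 0.0312, 0.0722]
tool_rot: [0.245, 0.623, 0.711, -0.216]
contact_force: [0.4, -0.5, -2.0]
gripper_width: 0.693
grasp_force: 11.9
```

```bash
python3 - <<'E'
from h import *
from station import *
# ears before / now
u=np.array([.5712,-.1611,.178])
for n in("top","scene"):
    b=cv2.cvtColor(read_camera(n)["img"],cv2.COLOR_RGB2GRAY)
    l=np.array([.992,.125,0]);pts=np.array([proj(n,u+OUT*.005+l*t*1e-3) for t in range(-20,21,2)],np.float32)
    print(n,cv2.remap(b,pts[:,0][None],pts[:,1][None],cv2.INTER_LINEAR)[0])
# mat corners from colour in the first pictures, at z=.004
for n in("top","scene"):
    im=C[n]["img"];h=cv2.cvtColor(im,cv2.COLOR_RGB2HSV);p=proj(n,[.53,.35,.004]).astype(int)
    m=((h[...,0]<20)&(h[...,1]>110)).astype(np.uint8);w=np.zeros_like(m);w[max(0,p[1]-70):p[1]+70,max(0,p[0]-70):p[0]+70]=1
    m=cv2.morphologyEx(m*w,cv2.MORPH_OPEN,np.ones((3,3),np.uint8));k,l,st,ce=cv2.connectedComponentsWithStats(m);i=1+np.argmax(st[1:,4])
    box=cv2.minAreaRect(np.argwhere(l==i)[:,::-1].astype(np.float32));X=np.array([pl(n,c,.004) for c in cv2.boxPoints(box)])
    print(n,st[i],X[:,:2].tolist(),X.mean(0),pl(n,ce[i],.004))
move(np.zeros(3),Rd(0,0))
E
```

```text
top [189 188 189 190 190 188 167 153 153 146 138 138 153 163 174 184 185 186
 188 188 182]
scene [171 170 170 169 170 172 170 158 144 130 121 122 129 132 128 131 150 166
 170 169 170]
top [ 132  132   85   86 5844] [[0.6113845537631011, 0.48104117449677075], [0.6440334308500941, 0.24437332328600278], [0.40788078790792176, 0.20950367102630718], [0.3752487973644239, 0.4430869393896699]] [0.5096 0.3445 0.004 ] [0.5087 0.3437 0.004 ]
scene [ 289  132   93   86 4271] [[0.41351000746529043, 0.21375647099302747], [0.3659455095238186, 0.46167004405484424], [0.6104260539888656, 0.47942483724841345], [0.6483628659991586, 0.2410049562833807]] [0.5096 0.349  0.004 ] [0.5153 0.3446 0.004 ]
t 20.4 p [0.5487 0.0334 0.0716] shift mm [  76.9793 -548.0213   31.9305] turn [ 2.479  37.9833  7.5005] w 0.6938253118247594 gf 11.900756657123566 F [-0.1315  0.6129 -2.5134] q [-1.0327  0.683   0.6366  1.9661  0.316   0.8581 -0.5684]
```

The clamp is shut and free of the pliers. The mat centre is about (0.510, 0.3455). Moving over the mat, flat.

```bash
cat >> h.py <<'E'
Cm=Cj+np.array([.062,0,.012]);MAT=np.array([.510,.3455,.004])
E
python3 - <<'E'
from h import *
R=Rd(8,0);T=MAT+[0,0,.08]-R.apply(Cm);print(T);move(T,R)
E
```

```text
[0.5038 0.3896 0.0533]
t 20.4 p [0.5487 0.0334 0.0716] shift mm [ 294.0365    3.6512 -206.7496] turn [-0.1765 38.0353 -0.2033] w 0.6938253118247594 gf 11.900756657123566 F [-0.1315  0.6129 -2.5134] q [-1.0327  0.683   0.6366  1.9661  0.316   0.8581 -0.5684]
```

>>> arm_command(commands=[0.01, 0, -0.007, 0, 1, 0, 0.69, 0.025, 0, -0.018, 0, 3, 0, 0.69, 0.045, 0, -0.032, 0, 6, 0, 0.69, 0.068, 0.001, -0.048, 0, 9, 0, 0.69, 0.092, 0.001, -0.065, 0, 12.5, 0, 0.69, 0.117, 0.001, -0.082, 0, 16, 0, 0.69, 0.142, 0.002, -0.1, 0, 19, 0, 0.69, 0.167, 0.002, -0.118, 0, 22, 0, 0.69])

```text
t: 21.2
eef_pos: [0.5238, 0.232, 0.0627]
tool_rot: [0.104, 0.654, 0.744, -0.092]
contact_force: [0.1, 0.7, -3.0]
gripper_width: 0.691
grasp_force: 11.9
```

```bash
python3 - <<'E'
from h import *
R=Rd(8,0);T=MAT+[0,0,.08]-R.apply(Cm);move(T,R)
E
```

```text
t 21.2 p [0.5238 0.232  0.0627] shift mm [155.3234   0.2351 -34.5627] turn [-0.1981 15.9486 -0.6776] w 0.6913272130851046 gf 11.86530277132988 F [ 0.0604  0.725  -2.9712] q [-0.9929  0.5775  0.4293  1.8587  0.0203  0.8816 -0.4975]
```

>>> arm_command(commands=[0.025, 0, -0.006, 0, 3, 0, 0.69, 0.05, 0, -0.012, 0, 6, 0, 0.69, 0.075, 0, -0.018, 0, 9, -0.3, 0.69, 0.1, 0, -0.023, 0, 12, -0.5, 0.69, 0.123, 0, -0.028, 0, 14, -0.7, 0.69, 0.142, 0, -0.032, 0, 15.5, -0.7, 0.69, 0.154, 0, -0.0345, 0, 15.9, -0.7, 0.69, 0.1553, 0, -0.0346, 0, 15.9, -0.7, 0.69])

```text
t: 22.0
eef_pos: [0.5025, 0.3901, 0.0517]
tool_rot: [0.0, 0.655, 0.756, -0.003]
contact_force: [-0.1, -0.4, -2.0]
gripper_width: 0.694
grasp_force: 11.8
```

>>> arm_command(commands=[0, 0, 0, 0, 0, 0, 0.69, 0, 0, 0, 0, 0, 0, 0.69, 0, 0, 0, 0, 0, 0, 0.69])

```text
t: 22.3
eef_pos: [0.5035, 0.3873, 0.0519]
tool_rot: [0.001, 0.656, 0.755, -0.003]
contact_force: [-0.8, 0.3, -2.1]
gripper_width: 0.693
grasp_force: 11.8
```

```bash
python3 - <<'E'
from h import *
from station import *
R=Rd(8,0);T=MAT+[0,0,.08]-R.apply(Cm);move(T,R);move(MAT+[0,0,.01]-R.apply(Cm),R)
_,P,R=cur()
# is the pliers where predicted? light (steel) pixels in front of the gripper near predicted jaw line
for n in("top","scene"):
    im=cv2.cvtColor(read_camera(n)["img"],cv2.COLOR_RGB2HSV);J=P+R.apply(Cj)
    for d in(-.012,-.004,.005,.02,.035,.05):
        pts=np.array([proj(n,J+R.apply([d,t*1e-3,-.008])) for t in range(-28,29,2)],np.float32)
        s=cv2.remap(im[...,1],pts[:,0][None],pts[:,1][None],cv2.INTER_LINEAR)[0];print(n,d,s)
E
```

```text
t 22.3 p [0.5035 0.3873 0.0519] shift mm [ 2.1758  0.5715 -1.4276] turn [-0.2251  0.3209  0.032 ] w 0.6928349023819528 gf 11.772556900978088 F [-0.7686  0.2568 -2.0646] q [-0.949   0.5882  0.2674  1.7782 -0.2007  0.8083 -0.4442]
t 22.3 p [0.5035 0.3873 0.0519] shift mm [ 2.5678  0.8466 68.5707] turn [-0.2251  0.3209  0.032 ] w 0.6928349023819528 gf 11.772556900978088 F [-0.7686  0.2568 -2.0646] q [-0.949   0.5882  0.2674  1.7782 -0.2007  0.8083 -0.4442]
top -0.012 [147 149 149 148 148 150 149 147 148 149 151 151 150 148 147 146 147 150
 149 148 145 146 147 149 145 145 147 147 148]
top -0.004 [104  58  25  20  65 109 139 146 149 149 150 149 149 149 149 148 145 146
 143 130  76  31  20  23  52 111 136 149 150]
top 0.005 [128  89  30  12  20  42  95 140 145 146 146 147 147 148 149 145 145 145
 123  66  15  24  16  28  93 130 147 148 147]
top 0.02 [148 147 144  90  49  21  12  60 127 141 147 149 148 149 148 147 130  85
  13  22  22  18  69 115 145 147 148 149 148]
top 0.035 [147 148 148 148 125  81  10  14  38  76 119 136 135 134 130 108  42  25
  23  20  54  99 147 149 149 148 147 148 1
[... 217 characters left out ...]

 126 128 129 126 126 125 125 125 123 123 120]
scene -0.004 [116 113  98  73  49  31  33  60  92 109 114 115 116 118 123 125 126 126
 125 125 125 119 103  75  51  43  77 109 123]
scene 0.005 [126 119 108  65  16   5  13  38  72 105 115 116 119 125 127 127 127 126
 124 124 122  95  52  20  15  43  98 123 127]
scene 0.02 [124 123 120 111  84  38   6   6   7  34  74 102 118 124 125 126 127 128
 121 109  59  20  14  51 103 120 128 128 128]
scene 0.035 [126 128 129 129 125 118  83  36   6   7  17  43  72 100  85  69  69  48
  21  13   8  28  74 121 126 129 128 129 129]
scene 0.05 [128 127 127 127 128 128 127 123  99  61  25   5   6   8   6   7   8   7
   8  32  76 110 127 128 128 129 130 130 130]
```

The pliers sit as predicted in both cameras: tips about 8 mm ahead of the jaws point, centred to 2 mm. Lowering.

>>> arm_command(commands=[0.0015, 0.0005, 0.012, -0.2, 0.3, 0, 0.69, 0.0025, 0.0008, 0.027, -0.2, 0.3, 0, 0.69, 0.0025, 0.0008, 0.042, -0.2, 0.3, 0, 0.69, 0.0025, 0.0008, 0.055, -0.2, 0.3, 0, 0.69, 0.0025, 0.0008, 0.065, -0.2, 0.3, 0, 0.69, 0.0025, 0.0008, 0.071, -0.2, 0.3, 0, 0.69, 0.0025, 0.0008, 0.073, -0.2, 0.3, 0, 0.69, 0.0025, 0.0008, 0.073, -0.2, 0.3, 0, 0.69])

```text
t: 23.2
eef_pos: [0.5036, 0.3904, -0.0212]
tool_rot: [-0.0, 0.656, 0.755, -0.0]
contact_force: [-0.4, 0.1, -2.5]
gripper_width: 0.693
grasp_force: 11.8
```

>>> arm_command(commands=[0, 0, 0.001, 0, 0, 0, 0.69, 0, 0, 0.002, 0, 0, 0, 0.69, 0, 0, 0.003, 0, 0, 0, 0.69, 0, 0, 0.003, 0, 0, 0, 0.69])

```text
t: 23.6
eef_pos: [0.5035, 0.3904, -0.024]
tool_rot: [-0.0, 0.656, 0.755, 0.0]
contact_force: [0.7, -0.5, -2.3]
gripper_width: 0.692
grasp_force: 11.8
```

```bash
python3 - <<'E'
from h import *
R=Rd(8,0);move(MAT-R.apply(Cm),R)
E
```

```text
t 23.6 p [ 0.5035  0.3904 -0.024 ] shift mm [-0.9011  0.223   2.7014] turn [-0.0203 -0.033   0.0821] w 0.6918705826023221 gf 11.784431040287018 F [ 0.7256 -0.4509 -2.2513] q [-0.9222  0.6934  0.2287  1.8041 -0.2364  0.6707 -0.4175]
```

>>> arm_command(commands=[0, 0, 0.0005, 0, 0, 0, 0.69, 0, 0, 0.001, 0, 0, 0, 0.69, 0, 0, 0.0015, 0, 0, 0, 0.69, 0, 0, 0.0015, 0, 0, 0, 0.69])

```text
t: 24.0
eef_pos: [0.5034, 0.3904, -0.0257]
tool_rot: [-0.0, 0.656, 0.755, -0.0]
contact_force: [-0.2, -0.5, -2.7]
gripper_width: 0.691
grasp_force: 11.8
```

>>> arm_command(commands=[0, 0, 0.0005, 0, 0, 0, 0.69, 0, 0, 0.001, 0, 0, 0, 0.69, 0, 0, 0.001, 0, 0, 0, 0.69])

```text
t: 24.3
eef_pos: [0.5035, 0.3904, -0.0266]
tool_rot: [-0.0, 0.656, 0.755, -0.0]
contact_force: [-0.2, 0.4, -1.7]
gripper_width: 0.695
grasp_force: 11.8
```

>>> arm_command(commands=[0, 0, 0.0005, 0, 0, 0, 0.69, 0, 0, 0.001, 0, 0, 0, 0.69, 0, 0, 0.001, 0, 0, 0, 0.69])

```text
t: 24.6
eef_pos: [0.5035, 0.3905, -0.0268]
tool_rot: [-0.0, 0.656, 0.755, 0.0]
contact_force: [-2.6, -1.2, 6.9]
gripper_width: 0.692
grasp_force: 10.2
```

```bash
python3 - <<'E'
from station import *
import numpy as np
a=[]
for i in range(8): a.append(get_obs()["contact_force"]);read_camera("top")
print(np.mean(a,0))
E
```

```text
[-2.41458131 -1.44326736  6.33998003]
```

Resting on the mat. I'll ease off slightly, open slowly, then rise.

>>> arm_command(commands=[0, 0, -0.0005, 0, 0, 0, 0.7, 0, 0, -0.0005, 0, 0, 0, 0.72, 0, 0, -0.0005, 0, 0, 0, 0.74, 0, 0, -0.0005, 0, 0, 0, 0.76, 0, 0, -0.0005, 0, 0, 0, 0.78, 0, 0, -0.0005, 0, 0, 0, 0.81, 0, 0, -0.0005, 0, 0, 0, 0.86, 0, 0, -0.0005, 0, 0, 0, 0.88])

```text
t: 25.8
eef_pos: [0.5036, 0.3905, -0.027]
tool_rot: [-0.0, 0.656, 0.755, 0.0]
contact_force: [0.4, -0.1, -1.0]
gripper_width: 0.881
grasp_force: 0.0
```

>>> arm_command(commands=[0, 0, -0.003, 0, 0, 0, 0.9, 0, 0, -0.01, 0, 0, 0, 0.9, 0, 0, -0.025, 0, 0, 0, 0.9, 0, 0, -0.045, 0, 0, 0, 0.9, 0, 0, -0.07, 0, 0, 0, 0.9, 0, 0, -0.1, 0, 0, 0, 0.9, 0, 0, -0.13, 0, 0, 0, 0.9, 0, 0, -0.16, 0, 0, 0, 0.9])

```text
t: 26.6
eef_pos: [0.5037, 0.3903, 0.1356]
tool_rot: [-0.0, 0.656, 0.755, 0.001]
contact_force: [0.2, 0.2, -0.7]
gripper_width: 0.901
grasp_force: 0.0
```

>>> arm_command(commands=[0.02, 0, -0.02, 0, 0, 0, 0.9, 0.05, 0, -0.04, 0, 0, 0, 0.9, 0.08, 0, -0.06, 0, 0, 0, 0.9, 0.12, 0, -0.07, 0, 0, 0, 0.9, 0.15, 0, -0.08, 0, 0, 0, 0.9, 0.18, 0, -0.08, 0, 0, 0, 0.9, 0.2, 0, -0.08, 0, 0, 0, 0.9, 0.2, 0, -0.08, 0, 0, 0, 0.9])

```text
t: 27.4
eef_pos: [0.4729, 0.592, 0.2137]
tool_rot: [-0.001, 0.654, 0.757, 0.001]
contact_force: [-0.4, -0.0, 0.1]
gripper_width: 0.902
grasp_force: 0.0
```

```bash
python3 - <<'E'
from h import *
from station import *
move(np.zeros(3),Rd(0,0))
# steel/black (unsaturated) pixels inside the mat
for n in("top","scene"):
    raw=read_camera(n)["img"];im=cv2.cvtColor(raw,cv2.COLOR_RGB2HSV);a=np.radians(8)
    q=np.array([proj(n,MAT+[x*np.cos(a)-y*np.sin(a),x*np.sin(a)+y*np.cos(a),0]) for x,y in((-.105,-.105),(.105,-.105),(.105,.105),(-.105,.105))]).astype(np.int32)
    m=np.zeros(im.shape[:2],np.uint8);cv2.fillPoly(m,[q],1);m&=(im[...,1]<75).astype(np.uint8)
    k,l,st,ce=cv2.connectedComponentsWithStats(m);i=1+np.argmax(st[1:,4]);X=np.array([pl(n,p[::-1],.02) for p in np.argwhere(l==i)])[:,:2]-MAT[:2]
    r=np.c_[X@[np.cos(a),np.sin(a)],X@[-np.sin(a),np.cos(a)]];print(n,st[i],"mat-frame x,y range",r.min(0),r.max(0))
    u=EAR+OUT*.005+[0,0,.004];lv=np.array([.992,.125,0]);b=cv2.cvtColor(raw,cv2.COLOR_RGB2GRAY)
    pts=np.array([proj(n,u+lv*t*1e-3) for t in range(-20,21,2)],np.float32);print(cv2.remap(b,pts[:,0][None],pts[:,1][None],cv2.INTER_LINEAR)[0])
E
```

```text
t 27.4 p [0.4729 0.592  0.2137] shift mm [-517.6118 -553.7061  212.7738] turn [-0.0557 -0.1512  8.3495] w 0.901534510226497 gf 0.0 F [-0.4049 -0.012   0.0869] q [-1.1494  0.6184  0.2864  1.3174 -0.1773  1.229  -0.7084]
top [151 163  43  25 241] mat-frame x,y range [-0.0328 -0.0623] [0.0264 0.0682]
[173 173 172 173 173 171 151 139 139 134 125 124 139 146 158 168 170 170
 171 171 167]
scene [317 152  40  36 244] mat-frame x,y range [-0.0325 -0.0627] [0.0319 0.0752]
[163 162 162 162 163 164 163 152 138 125 115 116 123 126 121 123 142 158
 162 162 163]
```

The pliers lie flat and within a few mm of the mat's centre, the clamp is still shut, and the arm is clear of everything.

```bash
python3 -c "
from station import hand_in;print(hand_in())"
```

```text
the job is handed in; nothing more can be done
None
```

The clamp is clicked shut with the pliers, and the pliers lie flat within about 6 mm of the middle of the cork mat. The job was handed in at about 27 s with the arm clear; no verdict came back.

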